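# Sort the glue clamps, shut from open

### The arm

A 7-joint arm with a two-finger parallel gripper is mounted at the origin on the work surface. World frame = base frame: x ahead of the robot, y to its left, z up, the work surface at z = 0. Lengths are in m, angles in rad, forces in N, time in s.
With the tool pointing down it reaches from about 0.4 to 0.85 m from the base axis. Payload 4.5 kg.
Tool frame: the origin (TCP) lies midway between the tips of the shut fingers; the grasp point (between the pads) lies 19 mm behind it; z points along the fingers, y is the direction in which the jaws open and shut (so a half turn about z gives the same grasp; the last joint's range is limited). The gripper opens to 85 mm and grips with 20 to 120 N. Pads are 22 mm wide; open, the fingers measure 114 mm over their backs; the gripper's body (76 mm by 85 mm) begins 54 mm behind the grasp point. The pads swing forward as they close: fully open they stand 13 mm farther back than shut.
Start: joints at [-1.287, 0.689, -0.195, 1.565, 0.157, 0.902, -0.215], TCP at [0.154, 0.606, 0.231] pointing down, gripper open.
Joint ranges: [-3.01, 3.01], [-0.46, 2.08], [-1.47, 1.51], [0.13, 2.56], [-1, 4.14], [0.04, 2.09], [-2.66, 2.66]. Speed limits (rad/s): [2.57, 2.57, 3.14, 3.14, 3.14, 3.14, 3.14].

### API

Orientations are given as a 3x3 rotation matrix whose columns are the frame's x, y, z axes.
In Python, from plant import arm, imaging gives the robot as it stands.
- The arm moves only by the tool apply_moves, never from a script. Its argument "increments" is a list of rows, each a list of 6 numbers: the shift along the tool's x, y, z in units of 60 mm (1.0 is 60 mm), then the turn, a rotation vector about the tool's x, y, z in degrees. A call has 1 to 20 rows; each row shifts and turns the commanded pose from where the row before left it, along the tool's axes as they then stand; what a row does not reach is not made up. A row lasts 1/8 s, in which the tool goes at most 62.5 mm and 10.7 degrees, less where a joint would pass 70% of its speed; a pose out of reach is approached as far as the arm can. A call is refused whole if a number of a shift passes 1 or a number of a turn 10.7, either way. A call with a gripper value outside its range is refused whole. "jaw" is the closure, from 0 (fully open) to 1 (shut), set as the call begins (left out, the last holds). The fingers move at their own pace and stop on an object; "newtons" is the grip in N (left out, the last holds). Time passes only in rows, so rows that do not move let the fingers close. It gives the time, the measured TCP pose, the force and the opening at its end, in the units of the state.
- arm.observe(): the state, without advancing time (a new reading comes with each control period).
- imaging.snapshot(name): name is "scene" or "side" or "wrist"; returns a dict with "frame" (384x512x3 uint8, red, green, blue), "intrinsics" (3x3 intrinsics, pixels), "cam_to_world" (4x4, takes a point from camera to world coordinates); the wrist camera has in their place "mount" (4x4, takes a point from camera to tool coordinates, whose origin is the TCP and whose axes are the flange's). Camera axes: x right, y down, z forward; pixel columns grow to the right and rows downward; lengths in m; the calibration is good to about 2 mm. A picture is of the moment at which its call begins: read the wrist's pose just before it. There is no depth.
- arm.close_job(): hands the job in, once; it reports no verdict.
The state is a dict: "time": time; "joints": joint angles; "qvel": joint speeds; "joint_torque": joint torques, N m; "position": TCP position; "eef_rot": TCP orientation; "ft_force": force on the tool from outside, world axes, zero at the start; "moment": the same for the moment, N m; "gripper_width": opening from 0.0 (shut) to 1.0 (fully open).
Only numpy, scipy, OpenCV 4.12 (cv2) and the standard library are available. Lean on these libraries where they do the work, as an engineer would, in place of code of your own. Each camera call takes 0.05 s, during which the arm holds its last target. There are 200 camera calls.

### The job

Two glue clamps lie on the violin maker's bench: one has its jaws ratcheted shut, the other has its jaws open. Put the shut clamp in the green-lined tray to be packed away and the open clamp in the red-lined tray for the next glue-up. Each must lie flat on its tray's floor, left shut or open as it was found.

Things in the scene. Friction and masses are not known exactly. Their poses are not given: they have to be found in the camera images.
- clamp_a_pivot (a point): First (a) steel glue clamp (like pliers, 140 mm long, 190 g, arms 14 mm high, blue handles, yellow jaw pads) lying flat. Point: centre of its round pivot housing (dark, brass dot on top, 34 mm across, 20 mm high; grip its sides, across the clamp), 10 mm above the underside. x: along the fixed arm to the jaws (tips 62 mm ahead, handle ends 78 mm behind); z up.
- clamp_a_arm (a joint): opening of clamp a's hinged arm, rad: 0 to 0.05 = ratcheted shut (pads touch, 30 mm wide at handle ends), 0.35 to 0.55 = open (pads 20 to 30 mm apart). Opening swings its handle to +y, its jaw to -y: the middle line between the arms turns from the x axis by minus half this value about z. Stiff: stays where left; a few N sideways on an arm can turn it.
- clamp_b_pivot (a point): Second (b) steel glue clamp (like pliers, 140 mm long, 190 g, arms 14 mm high, blue handles, yellow jaw pads) lying flat. Point: centre of its round pivot housing (dark, brass dot on top, 34 mm across, 20 mm high; grip its sides, across the clamp), 10 mm above the underside. x: along the fixed arm to the jaws (tips 62 mm ahead, handle ends 78 mm behind); z up.
- clamp_b_arm (a joint): opening of clamp b's hinged arm, rad: 0 to 0.05 = ratcheted shut (pads touch, 30 mm wide at handle ends), 0.35 to 0.55 = open (pads 20 to 30 mm apart). Opening swings its handle to +y, its jaw to -y: the middle line between the arms turns from the x axis by minus half this value about z. Stiff: stays where left; a few N sideways on an arm can turn it.
- tray_green: low open wooden tray, green lined, fixed to the bench; origin at the centre of its underside, z up. Outside 155 mm (x) by 205 mm (y), 28 mm high, walls and floor 6 mm thick (inner floor 6 mm above the bench). A clamp fits with its length along the tray's y axis.
- tray_red: low open wooden tray, red lined, fixed to the bench; origin at the centre of its underside, z up. Outside 155 mm (x) by 205 mm (y), 28 mm high, walls and floor 6 mm thick (inner floor 6 mm above the bench). A clamp fits with its length along the tray's y axis.
Not all that is in view belongs to the job. What is shaped like the part that bears clamp_b_pivot but purple or turquoise is not meant.

How it is judged:
At the end, for the whole second after the job is handed in: Shut clamp in the green-lined tray, open clamp in the red-lined: each pivot within 60 mm (tray x) and 85 mm (tray y) of its tray's centre, 10 to 22 mm above the tray's underside, tilt below 0.12 rad, at rest; shut clamp's joint below 0.1 rad, open clamp's above 0.25 rad (x of clamp_b_pivot in the frame of tray_green between -0.06 and 0.06 m and y of clamp_b_pivot in the frame of tray_green between -0.085 and 0.085 m and z of clamp_b_pivot in the frame of tray_green between 0.01 and 0.022 m and angle between each of clamp_b_pivot, clamp_a_pivot's own z axis and vertical below 0.12 rad and value of joint clamp_b_arm below 0.1 rad and linear speed of each of clamp_b, clamp_a below 0.02 m/s and x of clamp_a_pivot in the frame of tray_red between -0.06 and 0.06 m and y of clamp_a_pivot in the frame of tray_red between -0.085 and 0.085 m and z of clamp_a_pivot in the frame of tray_red between 0.01 and 0.022 m and value of joint clamp_a_arm above 0.25 rad); the robot touches nothing.
It also fails if it takes over 51 s, if anything falls off the work surface, if the arm or the gripper's body presses on something with over 40 N, if the wrist force passes 120 N, or if a joint passes its speed limit or range.

## Working session

There is one attempt and no reset: what is moved stays moved. The work goes in short steps, Python scripts to look and compute and a tool call to move; the robot and the scene stay as the last step left them, time stands still between calls to the robot, and variables do not carry over. Pictures are saved under pics/ and viewed, about 8 in all and at most 12, crops included, and the job is handed in when it is done.

Besides the shell and the picture viewer there is one more tool, called after "Call:" in YAML: its name, and indented under it one key for each argument. apply_moves: Moves the arm, as the interface text tells. Its arguments: {"type":"object","properties":{"increments":{"type":"array","items":{"type":"array","items":{"type":"number"}}},"jaw":{"type":"number"},"newtons":{"type":"number"}},"required":["increments"]}

```bash
ls; mkdir -p pics
python3 - <<'E'
from plant import arm, imaging
import cv2,numpy as np,pickle
s=arm.observe(); print(s['time'],s['position'],s['eef_rot'],s['gripper_width'])
d={n:imaging.snapshot(n) for n in('scene','side')}
pickle.dump(d,open('d0.pkl','wb'))
for n in d:
    cv2.imwrite(f'pics/{n}0.png',d[n]['frame'][:,:,::-1]); print(n,d[n]['intrinsics'].tolist(),np.round(d[n]['cam_to_world'],3).tolist())
E
```

```text
pics
0.0 [0.15439202 0.60493015 0.23043391] [[-9.68974884e-01  2.47158940e-01 -3.65480364e-04]
 [ 2.47159182e-01  9.68973002e-01 -1.91321879e-03]
 [-1.18728522e-04 -1.94419278e-03 -9.99998103e-01]] 1.0006470691460876
scene [[362.66106148912723, 0.0, 259.38831496045765], [0.0, 362.66106148912723, 197.15974035619607], [0.0, 0.0, 1.0]] [[-0.638, 0.518, -0.569, 0.912], [0.77, 0.434, -0.468, 0.363], [0.004, -0.737, -0.676, 0.57], [0.0, 0.0, 0.0, 1.0]]
side [[389.58441100722933, 0.0, 252.33081977984773], [0.0, 389.58441100722933, 195.00573586095175], [0.0, 0.0, 1.0]] [[0.913, -0.237, 0.331, 0.225], [-0.407, -0.531, 0.743, -0.604], [-0.001, -0.814, -0.581, 0.502], [0.0, 0.0, 0.0, 1.0]]
```

View pics/scene0.png

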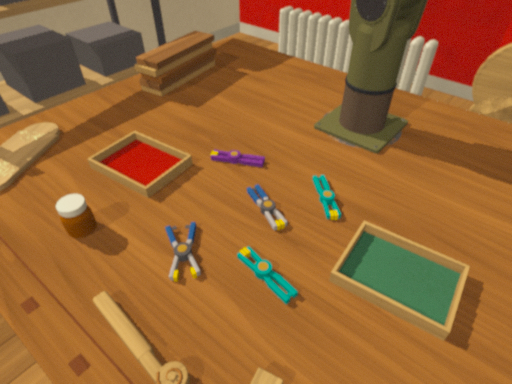

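View pics/side0.png

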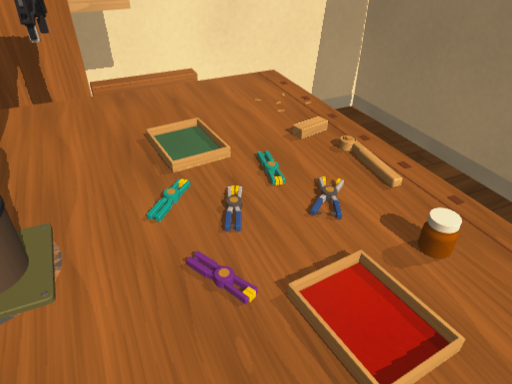

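Scene view: the open clamp's pivot is at about (182,249) and the shut blue clamp's at about (267,207). The red tray is at (140,162) and the green one at (402,273). Side view: open clamp (329,196), shut clamp (234,202), red (370,315), green (188,143). The turquoise and purple clamps are decoys.

```bash
cat > h.py <<'E'
import cv2,numpy as np
def ray(d,uv,z):
    K=d['intrinsics'];T=d['cam_to_world']
    uv=np.atleast_2d(uv).astype(float)
    r=np.c_[(uv[:,0]-K[0,2])/K[0,0],(uv[:,1]-K[1,2])/K[1,1],np.ones(len(uv))]@T[:3,:3].T
    o=T[:3,3]; return (o+r*((z-o[2])/r[:,2])[:,None])[:,:2]
def blobs(d,lo,hi,amin=15,roi=None):
    hsv=cv2.cvtColor(d['frame'],cv2.COLOR_RGB2HSV)
    m=cv2.inRange(hsv,lo,hi)
    if roi: 
        k=np.zeros_like(m);k[roi[1]:roi[3],roi[0]:roi[2]]=1;m=m*k
    n,l,st,c=cv2.connectedComponentsWithStats(m)
    return [(st[i,4],c[i],(l==i).astype(np.uint8)) for i in range(1,n) if st[i,4]>=amin]
E
python3 - <<'E'
from h import *
import pickle
D=pickle.load(open('d0.pkl','rb'))
R={'scene':{'open':(155,215,212,290),'shut':(240,178,295,238)},'side':{'open':(305,165,355,225),'shut':(215,175,252,235)}}
for n,d in D.items():
    for c,roi in R[n].items():
        for nm,lo,hi,z in(('blue',(105,120,50),(125,255,255),.012),('yel',(22,150,120),(32,255,255),.014),('brass',(10,60,60),(24,200,220),.02)):
            if nm=='brass': continue
            for a,p,m in blobs(d,lo,hi,8,roi): print(n,c,nm,a,p.round(1),ray(d,p,z).round(4))
    for nm,lo,hi in(('red',(0,190,70),(5,255,255)),('green',(60,80,40),(85,255,255))):
        b=max((x for x in blobs(d,lo,hi,500) if x[1][1]>120),key=lambda x:x[0])
        q=cv2.minAreaRect(ray(d,np.argwhere(b[2])[:,::-1],.006).astype(np.float32))
        print(n,nm,b[0],b[1].round(),q)
a=D['scene']['frame'][178:290,150:300,::-1]; b=D['side']['frame'][165:235,210:360,::-1]
cv2.imwrite('pics/crop0.png',np.vstack([cv2.resize(x,None,fx=4,fy=4,interpolation=cv2.INTER_CUBIC)[:300] if 0 else cv2.resize(x,None,fx=3.2,fy=3.2,interpolation=cv2.INTER_CUBIC) for x in(a,b)]))
E
```

```text
scene open blue 48 [191.7 230.6] [[ 0.6106 -0.0661]]
scene open blue 49 [170.4 234.3] [[ 0.6454 -0.0919]]
scene open yel 52 [193.  272.1] [[0.6805 0.0141]]
scene open yel 56 [175.6 274.8] [[ 0.7051 -0.006 ]]
scene shut blue 39 [260.1 191.5] [[ 0.426  -0.0352]]
scene shut blue 42 [252.1 193.5] [[ 0.4432 -0.0449]]
scene shut yel 73 [279.7 223.9] [[0.4805 0.063 ]]
scene red 1789 [140. 161.] ((0.5264312028884888, -0.3540746867656708), (0.1220766007900238, 0.16484472155570984), 6.292527675628662)
scene green 5340 [402. 276.] ((0.43031561374664307, 0.30666297674179077), (0.12062031030654907, 0.18822728097438812), 5.796768665313721)
side open blue 75 [316.4 205. ] [[ 0.6108 -0.0653]]
side open blue 62 [337.6 209.1] [[ 0.6432 -0.0949]]
side open yel 17 [324.1 179.8] [[0.6757 0.0073]]
side open yel 16 [337.8 181. ] [[ 0.7014 -0.0096]]
side shut blue 83 [227.5 220.6] [[ 0.4229 -0.0372]]
side shut blue 72 [237.5 220.5] [[ 0.4412 -0.0451]]
side shut yel 47 [234.3 188.7] [[0.4757 0.0576]]
side red 8737 [374. 323.] ((0.541211724281311, -0.33201920986175537), (0.12919968366622925, 0.18490062654018402), 6.231420993804932)
side green 617 [167. 201.] ((0.3370100259780884, 0.09366250783205032), (0.14983083307743073, 0.044742342084646225), 48.73917770385742)
```

View pics/crop0.png

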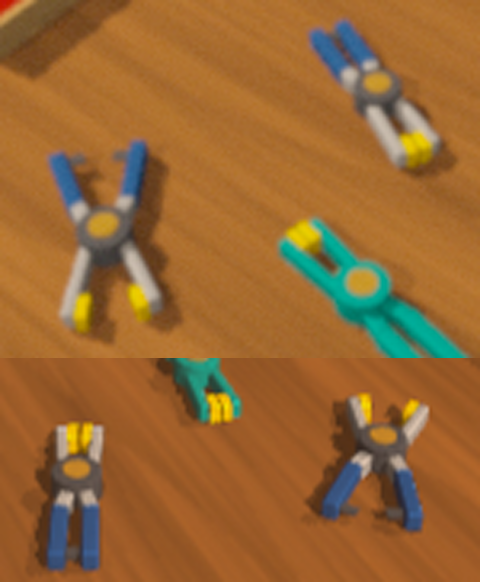

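The crop puts the brass dots at these pixels: scene shut (268.1,204.3), scene open (182.2,248.3), side shut (234.1,199.4), side open (329.4,189.4).

Run:
```python
from h import *
import pickle
D=pickle.load(open('d0.pkl','rb'))
P={'shut':((268.1,204.3),(234.1,199.4)),'open':((182.2,248.3),(329.4,189.4))}
for k,(a,b) in P.items(): print(k,ray(D['scene'],a,.02),ray(D['side'],b,.02))
for nm,lo,hi,roi in(('red',(0,190,70),(5,255,255),{'scene':(85,120,200,200),'side':(280,250,460,384)}),('green',(60,80,40),(90,255,255),{'scene':(330,220,470,330),'side':(140,115,235,170)})):
    pts=[]
    for n,d in D.items():
        b=max(blobs(d,lo,hi,100,roi[n]),key=lambda x:x[0]); p=ray(d,np.argwhere(b[2])[:,::-1],.006).astype(np.float32); pts.append(p); print(n,nm,b[0],cv2.minAreaRect(p))
    print(nm,cv2.minAreaRect(np.vstack(pts)))
```

```text
shut [[0.45445356 0.01102109]] [[0.45755171 0.01318394]]
open [[ 0.65827387 -0.03962392]] [[ 0.66004369 -0.03715421]]
scene red 1789 ((0.5264312028884888, -0.3540746867656708), (0.1220766007900238, 0.16484472155570984), 6.292527675628662)
side red 8737 ((0.541211724281311, -0.33201920986175537), (0.12919968366622925, 0.18490062654018402), 6.231420993804932)
red ((0.5350365042686462, -0.33789193630218506), (0.1427520215511322, 0.19523626565933228), 6.231420993804932)
scene green 5340 ((0.43031561374664307, 0.30666297674179077), (0.12062031030654907, 0.18822728097438812), 5.796768665313721)Traceback (most recent call last):
  File "<stdin>", line 9, in <module>
ValueError: max() iterable argument is empty
```

Call:
apply_moves:
  increments:
    - [0,-0.3,0,0,0,10]
    - [0,-0.6,0,0,0,10]
    - [0,-0.8,0,0,0,10]
    - [0,-0.8,0,0,0,10]
  jaw: 0
  newtons: 60

```text
time: 0.6
position: [0.0744, 0.4796, 0.231]
eef_rot: [[-0.577, 0.817, -0.0], [0.817, 0.577, -0.001], [-0.001, -0.0, -1.0]]
ft_force: [-2.4, 0.5, 0.1]
gripper_width: 1.0
```

Estimates:

| Item | Position (x, y) | Direction or angle |
|---|---|---|
| Shut clamp pivot | (0.456, 0.012) | 66° |
| Open clamp pivot | (0.659, -0.038) | 52° |
| Red tray centre | (0.535, -0.338) | 6.2° |
| Green tray centre | (0.441, 0.307) | 5.8° |

The green centre comes from the scene view alone.

```bash
cat > plan.py <<'E'
# waypoints: x y z yaw_of_tool_y(deg) nrows ; prints increments in tool axes
import numpy as np,json
from scipy.spatial.transform import Rotation as Ro
from plant import arm
def plan(*wps):
    s=arm.observe(); p=np.array(s['position']); R0=np.array(s['eef_rot'])
    yaw=np.degrees(np.arctan2(R0[1,1],R0[0,1])); rows=[]
    print('t',s['time'],'p',p.round(4),'yaw',yaw.round(2),'j',np.round(s['joints'],2),'w',round(s['gripper_width'],3))
    mat=lambda a:np.array([[-np.sin(a),np.cos(a),0],[np.cos(a),np.sin(a),0],[0,0,-1]])
    tilt=(R0.T@Ro.from_rotvec([0,0,0]).as_matrix())
    for *q,y,n in wps:
        dp=(np.array(q)-p)/n; dy=(y-yaw)/n
        for i in range(n):
            R=mat(np.radians(yaw+i*dy)); rows.append([*(R.T@dp/.06).round(2)+0.,0,0,round(-dy,1)])
        p=np.array(q); yaw=y
    print(len(rows),json.dumps(rows))
E
sed -i '/tilt=/d' plan.py
python3 -c "
from plan import *
plan((.30,.40,.23,10,6),(.45,.2,.2,-24,6),(.456,.012,.13,-24,5))"
```

```text
t 0.6 p [0.0744 0.4796 0.231 ] yaw 35.26 j [-1.52  0.51  0.01  1.98 -0.01  0.65 -0.89] w 1.0
17 [[-0.54, 0.38, 0.0, 0, 0, 4.2], [-0.51, 0.42, 0.0, 0, 0, 4.2], [-0.48, 0.46, 0.0, 0, 0, 4.2], [-0.45, 0.49, 0.0, 0, 0, 4.2], [-0.41, 0.52, 0.0, 0, 0, 4.2], [-0.37, 0.55, 0.0, 0, 0, 4.2], [-0.62, 0.31, 0.08, 0, 0, 5.7], [-0.59, 0.37, 0.08, 0, 0, 5.7], [-0.55, 0.43, 0.08, 0, 0, 5.7], [-0.5, 0.48, 0.08, 0, 0, 5.7], [-0.45, 0.53, 0.08, 0, 0, 5.7], [-0.4, 0.57, 0.08, 0, 0, 5.7], [-0.56, 0.27, 0.23, 0, 0, -0.0], [-0.56, 0.27, 0.23, 0, 0, -0.0], [-0.56, 0.27, 0.23, 0, 0, -0.0], [-0.56, 0.27, 0.23, 0, 0, -0.0], [-0.56, 0.27, 0.23, 0, 0, -0.0]]
```

Call:
apply_moves:
  increments:
    - [-0.54,0.38,0,0,0,4.2]
    - [-0.51,0.42,0,0,0,4.2]
    - [-0.48,0.46,0,0,0,4.2]
    - [-0.45,0.49,0,0,0,4.2]
    - [-0.41,0.52,0,0,0,4.2]
    - [-0.37,0.55,0,0,0,4.2]
    - [-0.62,0.31,0.08,0,0,5.7]
    - [-0.59,0.37,0.08,0,0,5.7]
    - [-0.55,0.43,0.08,0,0,5.7]
    - [-0.5,0.48,0.08,0,0,5.7]
    - [-0.45,0.53,0.08,0,0,5.7]
    - [-0.4,0.57,0.08,0,0,5.7]
    - [-0.56,0.27,0.23,0,0,0]
    - [-0.56,0.27,0.23,0,0,0]
    - [-0.56,0.27,0.23,0,0,0]
    - [-0.56,0.27,0.23,0,0,0]
    - [-0.56,0.27,0.23,0,0,0]
    - [0,0,0,0,0,0]
    - [0,0,0,0,0,0]

```text
time: 2.98
position: [0.4576, 0.0174, 0.1334]
eef_rot: [[0.402, 0.916, -0.0], [0.916, -0.402, 0.001], [0.001, -0.0, -1.0]]
ft_force: [0.3, 0.3, 0.0]
gripper_width: 1.001
```

```bash
python3 -c "
from plan import *
plan((.456,.012,.05,-24,2),(.456,.012,.004,-24,4))
from plant import imaging
import cv2,pickle
s=arm.observe();w=imaging.snapshot('wrist');w['s']=s
pickle.dump(w,open('w1.pkl','wb'));cv2.imwrite('pics/w1.png',w['frame'][:,:,::-1])
print(w['mount'].round(3).tolist(),w['intrinsics'].round(1).tolist())
K=w['intrinsics'];M=np.linalg.inv(w['mount']);R=np.array(s['eef_rot'])
for X in [(.456,.012,.02)]:
    c=(M@np.r_[R.T@(np.array(X)-s['position']),1])[:3]; print(K@c/c[2])
"
```

```text
t 2.975 p [0.4576 0.0174 0.1334] yaw -23.7 j [-0.2   0.66  0.1   2.16 -0.19  0.33 -0.36] w 1.001
6 [[-0.05, 0.01, 0.7, 0, 0, 0.1], [-0.05, 0.01, 0.7, 0, 0, 0.1], [0.0, 0.0, 0.19, 0, 0, -0.0], [0.0, 0.0, 0.19, 0, 0, -0.0], [0.0, 0.0, 0.19, 0, 0, -0.0], [0.0, 0.0, 0.19, 0, 0, -0.0]]
[[0.0, -0.955, -0.298, 0.076], [1.0, 0.0, -0.0, -0.0], [0.001, -0.298, 0.955, -0.143], [0.0, 0.0, 0.0, 1.0]] [[302.3, 0.0, 259.6], [0.0, 302.3, 194.8], [0.0, 0.0, 1.0]]
[260.6435016  197.06065102   1.        ]
```

View pics/w1.png

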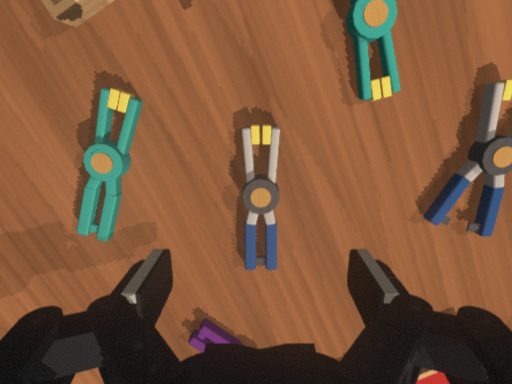

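The wrist view shows the brass dot at (260,197), exactly where I predicted it, and the clamp is upright in the image, so the grasp is aligned. Next I descend and grip.

Call:
apply_moves:
  increments:
    - [-0.05,0.01,0.7,0,0,0]
    - [-0.05,0.01,0.7,0,0,0]
    - [0,0,0.19,0,0,0]
    - [0,0,0.19,0,0,0]
    - [0,0,0.19,0,0,0]
    - [0,0,0.19,0,0,0]
    - [0,0,0,0,0,0]
    - [0,0,0,0,0,0]

```text
time: 4.03
position: [0.4611, 0.0113, 0.0082]
eef_rot: [[0.402, 0.916, -0.008], [0.916, -0.402, 0.0], [-0.003, -0.007, -1.0]]
ft_force: [0.6, -0.7, 1.2]
gripper_width: 0.996
```

Call:
apply_moves:
  increments:
    - [0,0,0,0,0,0]
    - [0,0,0,0,0,0]
    - [0,0,0,0,0,0]
    - [0,0,0,0,0,0]
    - [0,0,0,0,0,0]
    - [0,0,0,0,0,0]
  jaw: 1
  newtons: 60

```text
time: 4.78
position: [0.4601, 0.0112, 0.008]
eef_rot: [[0.402, 0.916, -0.01], [0.916, -0.402, 0.0], [-0.004, -0.009, -1.0]]
ft_force: [-1.5, 0.9, 7.8]
gripper_width: 0.37
```

Call:
apply_moves:
  increments:
    - [0,0,-0.3,0,0,0]
    - [0,0,-0.7,0,0,0]
    - [0,0,-0.8,0,0,0]
    - [0,0,-0.3,0,0,0]
    - [0,0,0,0,0,0]

```text
time: 5.4
position: [0.4625, 0.0111, 0.1344]
eef_rot: [[0.402, 0.916, -0.006], [0.916, -0.402, -0.0], [-0.003, -0.006, -1.0]]
ft_force: [-0.3, -0.0, -2.2]
gripper_width: 0.364
```

```bash
python3 -c "
from plan import *
plan((.50,.16,.13,-9,4),(.441,.307,.12,6,4),(.441,.307,.04,6,3),(.441,.307,.011,6,3))
from plant import imaging
import cv2
cv2.imwrite('pics/w2.png',imaging.snapshot('side')['frame'][:,:,::-1])
"
```

```text
t 5.4 p [0.4625 0.0111 0.1344] yaw -23.7 j [-0.24  0.67  0.2   2.14 -0.35  0.36 -0.18] w 0.364
14 [[0.63, -0.11, 0.02, 0, 0, -3.7], [0.64, -0.07, 0.02, 0, 0, -3.7], [0.64, -0.02, 0.02, 0, 0, -3.7], [0.64, 0.02, 0.02, 0, 0, -3.7], [0.57, -0.34, 0.04, 0, 0, -3.8], [0.59, -0.3, 0.04, 0, 0, -3.8], [0.61, -0.26, 0.04, 0, 0, -3.8], [0.62, -0.22, 0.04, 0, 0, -3.8], [0.0, 0.0, 0.44, 0, 0, -0.0], [0.0, 0.0, 0.44, 0, 0, -0.0], [0.0, 0.0, 0.44, 0, 0, -0.0], [0.0, 0.0, 0.16, 0, 0, -0.0], [0.0, 0.0, 0.16, 0, 0, -0.0], [0.0, 0.0, 0.16, 0, 0, -0.0]]
```

View pics/w2.png

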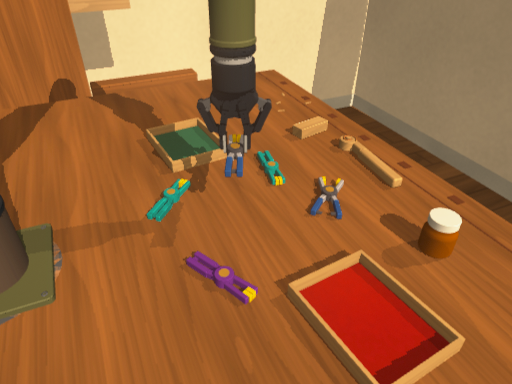

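The clamp is held between the jaws at (235,155) and hangs level, still shut. Next I carry it to the green tray.

Call:
apply_moves:
  increments:
    - [0.63,-0.11,0.02,0,0,-3.7]
    - [0.64,-0.07,0.02,0,0,-3.7]
    - [0.64,-0.02,0.02,0,0,-3.7]
    - [0.64,0.02,0.02,0,0,-3.7]
    - [0.57,-0.34,0.04,0,0,-3.8]
    - [0.59,-0.3,0.04,0,0,-3.8]
    - [0.61,-0.26,0.04,0,0,-3.8]
    - [0.62,-0.22,0.04,0,0,-3.8]
    - [0,0,0,0,0,0]
    - [0,0,0,0,0,0]

```text
time: 6.7
position: [0.4396, 0.3063, 0.1179]
eef_rot: [[-0.109, 0.994, -0.011], [0.994, 0.109, -0.002], [-0.001, -0.011, -1.0]]
ft_force: [-0.1, 0.2, -2.3]
gripper_width: 0.369
```

```bash
python3 -c "
from plan import *
plan((.441,.307,.05,6,3),(.441,.307,.015,6,4))
from plant import imaging
import cv2
cv2.imwrite('pics/w3.png',imaging.snapshot('scene')['frame'][:,:,::-1])
"
```

```text
t 6.7 p [0.4396 0.3063 0.1179] yaw 6.25 j [-0.8   0.76  0.18  1.94 -0.27  0.48 -0.31] w 0.369
7 [[0.0, 0.01, 0.38, 0, 0, 0.1], [0.0, 0.01, 0.38, 0, 0, 0.1], [0.0, 0.01, 0.38, 0, 0, 0.1], [0.0, 0.0, 0.15, 0, 0, -0.0], [0.0, 0.0, 0.15, 0, 0, -0.0], [0.0, 0.0, 0.15, 0, 0, -0.0], [0.0, 0.0, 0.15, 0, 0, -0.0]]
```

View pics/w3.png

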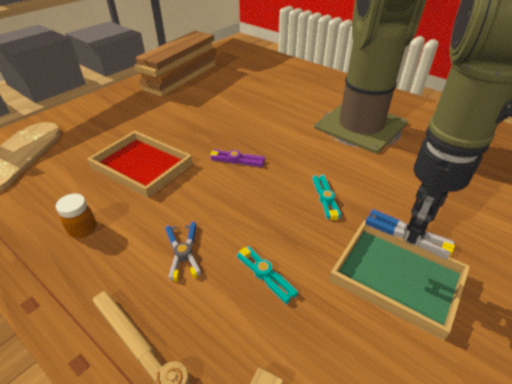

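Call:
apply_moves:
  increments:
    - [0,0.01,0.38,0,0,0]
    - [0,0.01,0.38,0,0,0]
    - [0,0.01,0.38,0,0,0]
    - [0,0,0.15,0,0,0]
    - [0,0,0.15,0,0,0]
    - [0,0,0.15,0,0,0]
    - [0,0,0.13,0,0,0]
    - [0,0,0,0,0,0]
    - [0,0,0,0,0,0]

```text
time: 7.88
position: [0.4411, 0.3078, 0.0162]
eef_rot: [[-0.11, 0.994, -0.008], [0.994, 0.11, 0.0], [0.001, -0.008, -1.0]]
ft_force: [-0.4, -0.2, -2.6]
gripper_width: 0.367
```

Call:
apply_moves:
  increments:
    - [0,0,0.03,0,0,0]
    - [0,0,0,0,0,0]
    - [0,0,0,0,0,0]

```text
time: 8.25
position: [0.4411, 0.3078, 0.0143]
eef_rot: [[-0.11, 0.994, -0.008], [0.994, 0.11, 0.0], [0.001, -0.008, -1.0]]
ft_force: [0.7, 0.2, -2.3]
gripper_width: 0.363
```

Call:
apply_moves:
  increments:
    - [0,0,0,0,0,0]
    - [0,0,0,0,0,0]
    - [0,0,0,0,0,0]
    - [0,0,0,0,0,0]
  jaw: 0.2

```text
time: 8.75
position: [0.441, 0.3078, 0.0143]
eef_rot: [[-0.11, 0.994, -0.009], [0.994, 0.11, -0.0], [0.001, -0.009, -1.0]]
ft_force: [-0.0, -0.2, -0.5]
gripper_width: 0.8
```

Call:
apply_moves:
  increments:
    - [0,0,-0.3,0,0,0]
    - [0,0,-0.7,0,0,0]
    - [0,0,-0.8,0,0,0]
    - [0,0,-0.3,0,0,0]
    - [0,0,0,0,0,0]
  jaw: 0

```text
time: 9.38
position: [0.443, 0.3084, 0.1425]
eef_rot: [[-0.11, 0.994, -0.005], [0.994, 0.11, 0.002], [0.003, -0.005, -1.0]]
ft_force: [0.1, -0.2, -0.1]
gripper_width: 0.995
```

```bash
python3 -c "
from plan import *
plan((.57,.18,.17,-8,5),(.659,-.038,.14,-38,6),(.659,-.038,.14,-38,1))
from plant import imaging
import cv2
cv2.imwrite('pics/w4.png',imaging.snapshot('wrist')['frame'][:,:,::-1])
"
```

```text
t 9.375 p [0.443  0.3084 0.1425] yaw 6.29 j [-0.81  0.72  0.2   1.92 -0.27  0.53 -0.32] w 0.995
12 [[-0.47, 0.37, -0.09, 0, 0, 2.9], [-0.45, 0.4, -0.09, 0, 0, 2.9], [-0.43, 0.42, -0.09, 0, 0, 2.9], [-0.41, 0.44, -0.09, 0, 0, 2.9], [-0.39, 0.46, -0.09, 0, 0, 2.9], [-0.57, 0.33, 0.08, 0, 0, 5.0], [-0.53, 0.38, 0.08, 0, 0, 5.0], [-0.5, 0.42, 0.08, 0, 0, 5.0], [-0.46, 0.46, 0.08, 0, 0, 5.0], [-0.42, 0.5, 0.08, 0, 0, 5.0], [-0.37, 0.54, 0.08, 0, 0, 5.0], [0.0, 0.0, 0.0, 0, 0, -0.0]]
```

View pics/w4.png

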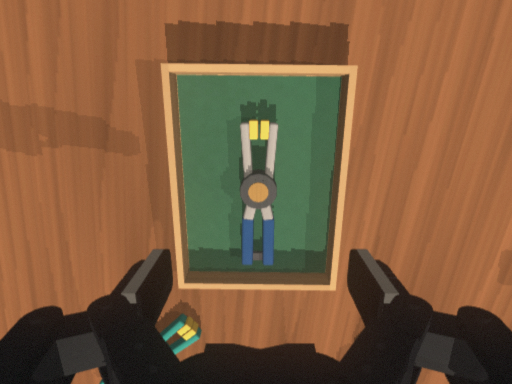

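The shut clamp lies flat in the middle of the green tray, pivot at (258,191), pads together. Next is the open clamp.

Call:
apply_moves:
  increments:
    - [-0.47,0.37,-0.09,0,0,2.9]
    - [-0.45,0.4,-0.09,0,0,2.9]
    - [-0.43,0.42,-0.09,0,0,2.9]
    - [-0.41,0.44,-0.09,0,0,2.9]
    - [-0.39,0.46,-0.09,0,0,2.9]
    - [-0.57,0.33,0.08,0,0,5]
    - [-0.53,0.38,0.08,0,0,5]
    - [-0.5,0.42,0.08,0,0,5]
    - [-0.46,0.46,0.08,0,0,5]
    - [-0.42,0.5,0.08,0,0,5]
    - [-0.37,0.54,0.08,0,0,5]
    - [0,0,0,0,0,0]
    - [0,0,0,0,0,0]

```text
time: 11.05
position: [0.656, -0.0376, 0.1353]
eef_rot: [[0.618, 0.786, -0.011], [0.786, -0.618, 0.001], [-0.006, -0.01, -1.0]]
ft_force: [0.1, -0.1, -0.9]
gripper_width: 1.0
```

```bash
python3 -c "
from plan import *
from plant import imaging
import cv2
plan((.659,-.038,.05,-38,3),(.659,-.038,.006,-38,4))
s=arm.observe();w=imaging.snapshot('wrist')
cv2.imwrite('pics/w5.png',w['frame'][:,:,::-1])
K=w['intrinsics'];M=np.linalg.inv(w['mount']);R=np.array(s['eef_rot'])
c=(M@np.r_[R.T@(np.array((.659,-.038,.02))-s['position']),1])[:3]; print(K@c/c[2])
"
```

```text
t 11.05 p [ 0.656  -0.0376  0.1353] yaw -38.17 j [-0.2   0.88  0.36  1.55 -0.39  0.8  -0.34] w 1.0
7 [[0.01, 0.01, 0.47, 0, 0, -0.1], [0.01, 0.01, 0.47, 0, 0, -0.1], [0.01, 0.01, 0.47, 0, 0, -0.1], [0.0, 0.0, 0.18, 0, 0, -0.0], [0.0, 0.0, 0.18, 0, 0, -0.0], [0.0, 0.0, 0.18, 0, 0, -0.0], [0.0, 0.0, 0.18, 0, 0, -0.0]]
[264.06520926 187.87445306   1.        ]
```

View pics/w5.png

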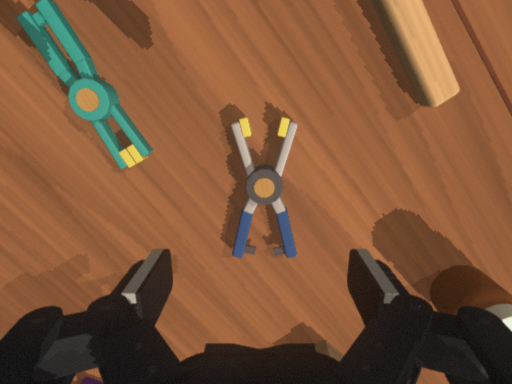

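The dot is at (264,187) as predicted, and the clamp is square to the jaws with room around it. Next I descend and grip.

Call:
apply_moves:
  increments:
    - [0,0.02,0.47,0,0,0]
    - [0,0.02,0.47,0,0,0]
    - [0,0.01,0.47,0,0,0]
    - [0,0,0.18,0,0,0]
    - [0,0,0.18,0,0,0]
    - [0,0,0.18,0,0,0]
    - [0,0,0.18,0,0,0]
    - [0,0,0,0,0,0]
    - [0,0,0,0,0,0]

```text
time: 12.22
position: [0.6585, -0.0407, 0.009]
eef_rot: [[0.619, 0.786, -0.008], [0.786, -0.619, -0.0], [-0.005, -0.006, -1.0]]
ft_force: [0.1, 0.6, -0.5]
gripper_width: 1.003
```

Call:
apply_moves:
  increments:
    - [0,0,0.02,0,0,0]
    - [0,0,0,0,0,0]
    - [0,0,0,0,0,0]
    - [0,0,0,0,0,0]
    - [0,0,0,0,0,0]
    - [0,0,0,0,0,0]
  jaw: 1
  newtons: 60

```text
time: 12.98
position: [0.6585, -0.0406, 0.0081]
eef_rot: [[0.619, 0.786, -0.008], [0.786, -0.619, -0.0], [-0.005, -0.006, -1.0]]
ft_force: [-1.3, -0.8, 6.0]
gripper_width: 0.366
```

Call:
apply_moves:
  increments:
    - [0,0,-0.3,0,0,0]
    - [0,0,-0.7,0,0,0]
    - [0,0,-0.8,0,0,0]
    - [0,0,-0.3,0,0,0]
    - [0,0,0,0,0,0]

```text
time: 13.6
position: [0.6598, -0.0405, 0.1346]
eef_rot: [[0.618, 0.786, -0.007], [0.786, -0.618, -0.0], [-0.004, -0.005, -1.0]]
ft_force: [0.0, -1.0, -1.7]
gripper_width: 0.371
```

```bash
python3 -c "
from plan import *
plan((.535,-.338,.14,6,9),(.535,-.338,.05,6,3),(.535,-.338,.014,6,4))
"
```

```text
t 13.6 p [ 0.6598 -0.0405  0.1346] yaw -38.21 j [-0.19  0.89  0.36  1.54 -0.39  0.8  -0.34] w 0.371
16 [[-0.58, 0.16, -0.01, 0, 0, -4.9], [-0.59, 0.11, -0.01, 0, 0, -4.9], [-0.59, 0.06, -0.01, 0, 0, -4.9], [-0.6, 0.01, -0.01, 0, 0, -4.9], [-0.6, -0.04, -0.01, 0, 0, -4.9], [-0.59, -0.09, -0.01, 0, 0, -4.9], [-0.58, -0.14, -0.01, 0, 0, -4.9], [-0.57, -0.19, -0.01, 0, 0, -4.9], [-0.55, -0.24, -0.01, 0, 0, -4.9], [0.0, 0.0, 0.5, 0, 0, -0.0], [0.0, 0.0, 0.5, 0, 0, -0.0], [0.0, 0.0, 0.5, 0, 0, -0.0], [0.0, 0.0, 0.15, 0, 0, -0.0], [0.0, 0.0, 0.15, 0, 0, -0.0], [0.0, 0.0, 0.15, 0, 0, -0.0], [0.0, 0.0, 0.15, 0, 0, -0.0]]
```

Call:
apply_moves:
  increments:
    - [-0.58,0.16,-0.01,0,0,-4.9]
    - [-0.59,0.11,-0.01,0,0,-4.9]
    - [-0.59,0.06,-0.01,0,0,-4.9]
    - [-0.6,0.01,-0.01,0,0,-4.9]
    - [-0.6,-0.04,-0.01,0,0,-4.9]
    - [-0.59,-0.09,-0.01,0,0,-4.9]
    - [-0.58,-0.14,-0.01,0,0,-4.9]
    - [-0.57,-0.19,-0.01,0,0,-4.9]
    - [-0.55,-0.24,-0.01,0,0,-4.9]
    - [0,0,0,0,0,0]
    - [0,0,0,0,0,0]

```text
time: 14.98
position: [0.5348, -0.3376, 0.1383]
eef_rot: [[-0.102, 0.995, -0.011], [0.995, 0.102, 0.003], [0.004, -0.011, -1.0]]
ft_force: [-0.4, 0.2, -2.3]
gripper_width: 0.368
```

```bash
python3 -c "
from plan import *
plan((.535,-.338,.05,6,3),(.535,-.338,.014,6,4))
from plant import imaging
import cv2
cv2.imwrite('pics/w6.png',imaging.snapshot('side')['frame'][:,:,::-1])
"
```

```text
t 14.975 p [ 0.5348 -0.3376  0.1383] yaw 5.88 j [ 0.45  0.82  0.08  1.62 -0.08  0.72  0.67] w 0.368
7 [[0.0, 0.0, 0.49, 0, 0, -0.0], [0.0, 0.0, 0.49, 0, 0, -0.0], [0.0, 0.0, 0.49, 0, 0, -0.0], [0.0, 0.0, 0.15, 0, 0, -0.0], [0.0, 0.0, 0.15, 0, 0, -0.0], [0.0, 0.0, 0.15, 0, 0, -0.0], [0.0, 0.0, 0.15, 0, 0, -0.0]]
```

View pics/w6.png

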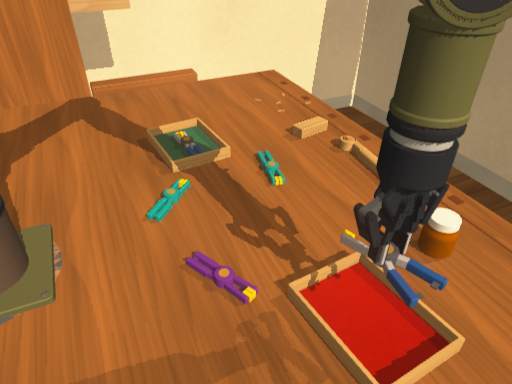

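The open clamp is level in the grip above the red tray, still open. The jar stands outside the tray wall, clear of the gripper's way down.

Call:
apply_moves:
  increments:
    - [0,0,0.49,0,0,0]
    - [0,0,0.49,0,0,0]
    - [0,0,0.49,0,0,0]
    - [0,0,0.15,0,0,0]
    - [0,0,0.15,0,0,0]
    - [0,0,0.15,0,0,0]
    - [0,0,0.14,0,0,0]
    - [0,0,0,0,0,0]
    - [0,0,0,0,0,0]

```text
time: 16.15
position: [0.5345, -0.3395, 0.0168]
eef_rot: [[-0.102, 0.995, -0.008], [0.995, 0.102, -0.0], [0.0, -0.008, -1.0]]
ft_force: [-0.1, -0.2, -0.7]
gripper_width: 0.369
```

Call:
apply_moves:
  increments:
    - [0,0,0.04,0,0,0]
    - [0,0,0,0,0,0]
    - [0,0,0,0,0,0]

```text
time: 16.52
position: [0.5344, -0.3395, 0.0143]
eef_rot: [[-0.103, 0.995, -0.008], [0.995, 0.103, -0.0], [0.0, -0.008, -1.0]]
ft_force: [-0.4, -0.8, -2.5]
gripper_width: 0.367
```

Call:
apply_moves:
  increments:
    - [0,0,0,0,0,0]
    - [0,0,0,0,0,0]
    - [0,0,0,0,0,0]
    - [0,0,0,0,0,0]
  jaw: 0.2

```text
time: 17.02
position: [0.5343, -0.3393, 0.0142]
eef_rot: [[-0.103, 0.995, -0.009], [0.995, 0.103, -0.0], [0.001, -0.009, -1.0]]
ft_force: [0.7, 0.3, -0.5]
gripper_width: 0.799
```

Call:
apply_moves:
  increments:
    - [0,0,-0.3,0,0,0]
    - [0,0,-0.7,0,0,0]
    - [0,0,-0.8,0,0,0]
    - [0,0,-0.8,0,0,0]
    - [0,0,-0.3,0,0,0]
    - [0,0,0,0,0,0]

```text
time: 17.77
position: [0.5368, -0.34, 0.1909]
eef_rot: [[-0.102, 0.995, -0.004], [0.995, 0.102, -0.003], [-0.002, -0.005, -1.0]]
ft_force: [0.6, 0.5, -0.7]
gripper_width: 0.805
```

```bash
python3 -c "
from plant import imaging
import cv2,numpy as np
w=imaging.snapshot('wrist')['frame'];s=imaging.snapshot('scene')['frame']
cv2.imwrite('pics/w7.png',np.hstack([cv2.resize(x,(400,300)) for x in(w,s)])[:,:,::-1])
"
```

```text
(no output)
```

View pics/w7.png

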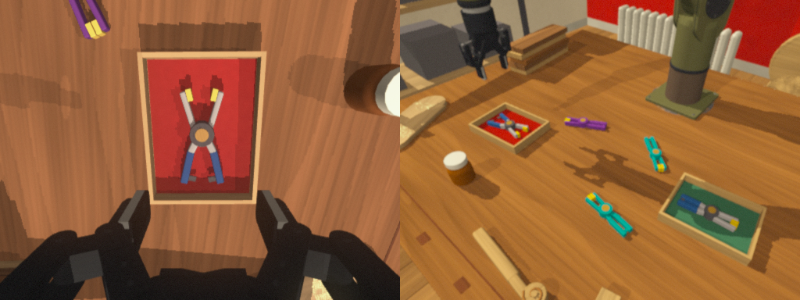

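The wrist view shows the open clamp flat and centred in the red tray, pivot at (202,134) in the left half, still open. The scene view shows the shut clamp in the green tray and the gripper clear of everything. I'm handing in.

```bash
python3 -c "
from plant import arm
print(arm.observe()['time'],arm.close_job())"
```

```text
the job is handed in; nothing more can be done
17.875 None
```

I put the shut clamp in the green-lined tray and the open clamp in the red-lined tray, gripping each by its pivot housing, and handed the job in at 17.9 s.

- **Last pictures:** both clamps lie flat near the middle of their trays, the shut one with its pads together and the open one still open. The gripper was about 0.19 m up and touching nothing.
- **Forces:** readings after each move stayed below about 8 N.
- **Not measured:** I judged the clamps' openings and tilt by eye. The green tray's centre came from the scene camera alone because my side-view colour mask failed. The wrist picture after placing showed that clamp well inside its tray.

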